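Key the filter collar onto its port and hold it home

TASK

Fold the black light shield up off the filter port by its wire bar until it stands upright, and leave it standing there. Then take the knurled collar underneath, turn it clockwise (seen from above) while pressing lightly until its hidden keyways drop over the pins, and push it fully home against its spring. Finish while still holding the collar pushed home (if let go it springs back up), with the small bottles and optics beside the port left undisturbed.

Things in the scene. Friction and masses are not known exactly. Their poses are not given: they have to be found in the camera images.
- port: Fixed filter port: black base plate 165 x 116 x 12 mm, reaching from x = -60 to +105 and y = -58 to +58 mm. Origin: underside of the plate (on the table), under the collar's vertical axis; x points from that axis to the shield's hinge, z up. Two aluminium hinge posts, 98 mm high, stand at x = +85, y = +-49 mm.
- seat (a point): Centre of the steel shoulder the collar seats on: on the collar axis, port z = 22 mm. A spigot 39 mm across rises from it to port z = 46 mm, with three radial pins 120 degrees apart whose tops are at port z = 34 mm. The spigot is turned to an unknown angle on the port (this point's yaw is only the port's); the collar hides the pins.
- collar: Loose aluminium collar, dark knurling, 58 mm diameter, 40 mm high, 0.12 to 0.21 kg, blue-green glass in its closed top. Origin: centre of its underside. It starts over the spigot (1.5 mm play all round) resting on the pins, underside at port z = 34 mm: it can turn but not go down. Grip the upper 20 mm of its outside.
- collar_top (a point): Centre of the collar's top: port z = 74 mm at the start, 62 mm when home. Three keyways hidden in the bore meet the pins after 0.35 to 1.35 rad clockwise (from above) from the start, within +-0.1 rad; then the collar can be pushed 12 mm straight down to its seat. A spring ring pushes up with 1 N at the top, rising to 5.4 N at home, and lifts the collar off its seat when it is let go.
- shield (a joint): Angle of the light shield in rad: 0 lies level over the collar, 1.571 stands upright, stop at 1.95; starts between 0 and 0.3. A stiff hinge (0.2 N m friction) keeps it where it is left. The shield is a black panel 82 mm wide, 4 mm thick, reaching to 115 mm from the hinge, with a wire bar beyond.
- shield_hinge (a point): Point on the shield's hinge axis, midway between the posts: port x = +85 mm, y = 0, z = 88 mm. The axis runs along the port's y.
- shield_bar (a point): Middle of the steel bar at the shield's free edge, 10 mm thick, parallel to the hinge, 160 mm from the hinge axis; with the shield level at port x = -75, z = 88 mm. 58 mm free length between its side wires, 40 mm gap between it and the panel's edge. A vertical tool can pinch it across and swing it up: it pivots between the pads.
- objective: Bystander: silver objective lens with a blue ring, standing, 32 mm across, 52 mm high. Origin at its underside.
- canister: Bystander: cream round canister with black lid, 42 mm across, 56 mm high. Origin at its underside.
- oil: Bystander: small brown dropper bottle, 32 mm across, 78 mm high. Origin at its underside.
- cube: Bystander: black filter cube with a green window, 42 x 44 x 38 mm. Origin at its underside.

How it is judged:
By the outcome, as a careful person would: the job done as asked, in the order asked, and still so for the second after the job is handed in, while the arm keeps its last pose, push and grip.
It also fails if it takes over 61 s, if anything falls off the work surface, if the arm or the gripper's body presses on something with over 40 N, if the wrist force passes 120 N, or if a joint passes its speed limit or range.

ROBOT

A 6-joint arm with a two-finger parallel gripper is mounted at the origin on a cart in front of the work surface, level with it; the furniture and walls round the work are solid. World frame = base frame: x ahead of the robot, y to its left, z up, the work surface at z = 0. Lengths are in m, angles in rad, forces in N, time in s.
With the tool pointing down it reaches from about 0.25 to 0.85 m from the base axis. Payload 12.5 kg.
Tool frame: the origin (TCP) lies at the very end of the fingers, on their centre line; the grasp point (between the pads) lies grasp_offset behind it (grasp_offset is the distance from the TCP to the grasp point, in m); z points along the fingers, y is the line along which they close (so a half turn about z gives the same grasp; the last joint's range is limited). The gripper opens to 93 mm and grips with 3 to 60 N. Pads are 15 mm wide; open, the fingers measure 128 mm over their backs; the gripper's body (75 mm by 188 mm) begins 65 mm behind the grasp point.
Start: joints at [-1.382, 0.351, 1.652, -0, 1.139, -0.085], TCP at [0.149, -0.529, 0.189] pointing down, gripper open.
Joint ranges: [-2.75, 2.75], [-0.79, 2.1], [0.01, 2.65], [-1.57, 4.71], [0.07, 3.14], [-2.87, 2.87]. Speed limits (rad/s): [2.22, 2.22, 2.79, 3.14, 3.14, 3.14].

INTERFACE

Orientations are given as a unit quaternion [w, x, y, z].
In Python, from workcell import observe, camera, job_done, cut_out, grasp_offset gives the robot as it stands. The module is installed in compiled form; this text tells all that it offers.
- The arm moves only by the tool servo_tool, never from a script. Its argument "targets" is one flat list of numbers, 7 for each row, row after row: the shift along the tool's x, y, z in m, then the turn, a rotation vector about the tool's x, y, z in degrees, then the opening, from 0 (shut) to 1 (fully open). In form: [dx, dy, dz, ax, ay, az, jaw, dx, dy, dz, ax, ay, az, jaw, ...]. A call has 1 to 8 rows; each row shifts and turns the commanded pose from where the row before left it, along the tool's axes as they then stand; what a row does not reach is not made up. A row lasts 1/12 s, in which the tool goes at most 41.7 mm and 7.16 degrees, less where a joint would pass 70% of its speed; a pose out of reach is approached as far as the arm can. A call with a gripper value outside its range is refused whole. The fingers move at their own pace and stop on an object; "grip_force" is the grip in N (left out, the last holds). Time passes only in rows, so rows that do not move let the fingers close. It gives the time, the measured TCP pose, the force, the opening and the grip force at its end, in the units of the state.
- observe(): the state, without advancing time (a new reading comes with each control period).
- camera(name): name is "scene" or "top" or "wrist"; returns a dict with "image" (480x640x3 uint8, red, green, blue), "K" (3x3 intrinsics, pixels), "k1" (the pictures are not rectified: a ray, as slopes to the right and down, at radius r is drawn at 1 + k1 r^2 times it, then the intrinsics apply), "cam_to_world" (4x4, takes a point from camera to world coordinates). Camera axes: x right, y up, looking along -z (the intrinsics and any distortion apply to the point x, -y, -z); pixel columns grow to the right and rows downward; lengths in m; the calibration is good to about 2 mm. A picture is of the moment at which its call begins. There is no depth.
- job_done(): hands the job in; it is judged then, once.
Trained networks look in a picture, given as the dict that the camera call returned (one of the last four; its "shot" number tells which), for a name from the list of things; names that differ only in an ending like _2 or _b are one class to them, and where a whole thing is asked for, a point or a joint stands for the part that bears it (a point fixed in the world has none). Each returns a list of dicts, best first, with "confidence" (0 to 1); they miss things now and then, are a little off and sometimes report something else, mostly with a low value. They report only what shows in the picture. A call takes as long as a camera call.
- cut_out(thing, picture): "region" (480x640 bool, what is visible of it) and "rect" ([centre column, centre row, width, height] in pixels, round what is visible of it).
The state is a dict: "time_s": time; "q": joint angles; "qvel": joint speeds; "joint_efforts": joint torques, N m; "eef_pos": TCP position; "tool_rot": TCP orientation; "contact_force": force on the tool from outside, world axes, zero at the start; "moment": the same for the moment, N m; "opening": finger opening in m; "gripper_force": force on a finger pad.
Only numpy, scipy, OpenCV 4.12 (cv2) and the standard library are available. Lean on these libraries where they do the work, as an engineer would, in place of code of your own. Each camera call takes 0.05 s, during which the arm holds its last target. There are 200 camera calls.

## Working session

There is one attempt and no reset: what is moved stays moved. The work goes in short steps, Python scripts to look and compute and a tool call to move; the robot and the scene stay as the last step left them, time stands still between calls to the robot, and variables do not carry over. Pictures are saved under pics/ and viewed, at most 10 in all, crops included, and the job is handed in when it is done.

Besides the shell and the picture viewer there is one more tool, called after ">>>" as name(argument=value, ...), one argument or row to a line, values as JSON. servo_tool: Moves the arm, as the interface text tells. Its arguments: {"type":"object","properties":{"targets":{"type":"array","items":{"type":"number"}},"grip_force":{"type":"number"}},"required":["targets"]}

```bash
mkdir -p pics
cat > h.py <<'E'
import numpy as np, cv2
from workcell import *
def snap(n,f=None):
    p=camera(n)
    if f: cv2.imwrite(f,p["image"][:,:,::-1])
    return p
def ray(p,uv):
    K=p["K"];d=np.array([(uv[0]-K[0,2])/K[0,0],(uv[1]-K[1,2])/K[1,1]]);s=d.copy()
    for _ in range(20): s=d/(1+p["k1"]*(s@s))
    T=p["cam_to_world"];v=T[:3,:3]@np.array([s[0],-s[1],-1]);return T[:3,3],v
def onz(p,uv,z):
    o,v=ray(p,uv);return o+v*(z-o[2])/v[2]
def proj(p,X):
    T=p["cam_to_world"];c=(np.atleast_2d(X)-T[:3,3])@T[:3,:3]
    s=np.c_[c[:,0]/-c[:,2],-c[:,1]/-c[:,2]];s=s*(1+p["k1"]*(s**2).sum(1))[:,None]
    return s@np.diag([p["K"][0,0],p["K"][1,1]])+p["K"][:2,2]
E
python3 - <<'E'
from h import *
o=observe();print(o,grasp_offset)
a=snap("top","pics/top0.png");b=snap("scene","pics/scene0.png")
for n,p in(("top",a),("scene",b)):
    print(n,p["K"][0],p["k1"],np.round(p["cam_to_world"],3).tolist())
    for t in["port","collar","shield","shield_bar","objective","canister","oil","cube"]:
        for r in cut_out(t,p)[:2]:print(n,t,round(r["confidence"],2),np.round(r["rect"],1),onz(p,r["rect"][:2],.05).round(3))
E
```

```text
{'time_s': 0.0, 'q': array([-1.38159112e+00,  3.51251448e-01,  1.65244914e+00, -1.85594496e-05,
        1.13911051e+00, -8.46164752e-02]), 'qvel': array([-2.23138510e-03,  2.57658378e-04,  9.00471501e-04, -9.29028393e-05,
       -2.32647277e-04, -4.52124446e-04]), 'joint_efforts': array([-2.49691711e-04, -4.97321570e+01, -2.85256058e+01,  6.99106883e-02,
        2.57168995e-02, -9.45446550e-05]), 'eef_pos': array([ 0.14866275, -0.52911411,  0.18828361]), 'tool_rot': array([-6.07948770e-04,  9.90641627e-01,  1.36487343e-01, -4.02588925e-05]), 'contact_force': array([0.03293715, 0.15783231, 0.0272741 ]), 'moment': array([ 0.01592036,  0.03098747, -0.0235854 ]), 'gripper_force': 0.0, 'opening': 0.09336362766238294} 0.0188
top [617.34790966   0.         325.47837706] -0.13076551361956212 [[0.019, 0.984, -0.178, 0.315], [-1.0, 0.019, -0.001, 0.004], [0.002, 0.178, 0.984, 1.147], [0.0, 0.0, 0.0, 1.0]]
top port 0.94 [204.7 234.7  75.5  95.9] [0.513 0.225 0.05 ]
top collar 0.54 [204.9 256.1  21.1   4.1] [0.473 0.223 0.05 ]
top shield 0.73 [199.4 233.3  53.9  97.4] [0.515 0.235 0.05 ]
top shi
[... 326 characters left out ...]
549.81940256   0.         327.83724096] 0.03721889668954433 [[-0.85, 0.335, -0.407, 0.121], [-0.527, -0.519, 0.673, 0.65], [0.015, 0.786, 0.618, 0.657], [0.0, 0.0, 0.0, 1.0]]
scene port 0.75 [246.6 335.5 139.5 126.7] [0.509 0.234 0.05 ]
scene collar 0.64 [258.1 336.6  40.1  42.4] [0.494 0.227 0.05 ]
scene shield 0.89 [251.1 305.6 124.4  51.2] [0.543 0.181 0.05 ]
scene shield_bar 0.64 [249.4 304.9 126.5  56.5] [0.546 0.181 0.05 ]
scene objective 0.91 [337.8 223.4  18.3  26.7] [ 0.542 -0.082  0.05 ]
scene canister 0.82 [385.3 235.7  28.6  36.8] [ 0.449 -0.097  0.05 ]
scene oil 0.92 [350.9 250.8  20.2  38. ] [ 0.48  -0.024  0.05 ]
scene cube 0.92 [369.5 203.2  21.7  29.5] [ 0.524 -0.176  0.05 ]
```

```bash
ls pics
```

```text
scene0.png
top0.png
```

Run:
```python
import cv2
a=cv2.imread('pics/top0.png')[170:300,140:270];b=cv2.imread('pics/scene0.png')[250:420,150:350]
a=cv2.resize(a,(390,390),interpolation=2);b=cv2.resize(b,(400,340),interpolation=2)
b=cv2.copyMakeBorder(b,0,50,0,0,0)
import numpy as np
cv2.imwrite('pics/c0.png',np.hstack([a,b]))
```

```text
(no output)
```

View pics/c0.png

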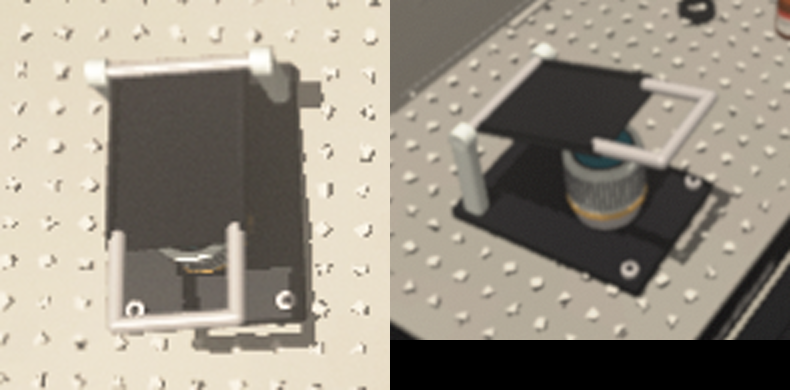

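The picture shows the hinge at the far side (post tops in top view near (172,194) and (228,189)) and the bar at the near side (ends near (177,278) and (221,276)). I'll fit the port pose and shield angle to these points.

```bash
cat > fit.py <<'E'
from h import *
from scipy.optimize import least_squares
a=snap("top");b=snap("scene")
P=[(a,85,49,96,172.3,194.3),(a,85,-49,96,227.7,189.3),(b,85,-49,96,227.5,274),(b,85,49,96,186,316),
(b,105,58,12,183,356),(b,-60,58,12,274,397.5),(b,-60,-58,12,311,341.5),(a,105,-58,12,239,192.7),(a,-60,-58,12,241,277.3)]
B=[(a,1,177.3,277.7),(a,-1,221,276),(b,-1,311.5,297.5),(b,1,287,330)]
def w(q,X):
    c,s=np.cos(q[2]),np.sin(q[2]);return np.array([q[0]+c*X[0]-s*X[1],q[1]+s*X[0]+c*X[1],X[2]])
def f(q):
    r=[proj(k,w(q,np.array([x,y,z])/1e3))[0]-[u,v] for k,x,y,z,u,v in P]
    for k,s,u,v in B: r.append(proj(k,w(q,[.085-.16*np.cos(q[3]),s*q[4],.088+.16*np.sin(q[3])]))[0]-[u,v])
    return np.ravel(r)
s=least_squares(f,[.5,.22,0,.15,.032],loss="soft_l1");q=s.x
print(q.round(4));print(f(q).reshape(-1,2).round(1).tolist())
print("bar",w(q,[.085-.16*np.cos(q[3]),0,.088+.16*np.sin(q[3])]),"axis",q[:2],"hinge",w(q,[.085,0,.088]))
E
python3 fit.py
```

```text
[0.4952 0.223  0.0847 0.2475 0.0351]
[[-0.7, -0.1], [-1.0, 1.2], [-0.1, 0.2], [1.0, -1.6], [-2.6, -2.6], [0.1, -2.3], [2.1, -1.3], [-1.2, -1.6], [0.4, 0.2], [-0.1, 1.4], [-2.1, 0.6], [0.1, -0.3], [-1.0, 0.1]]
bar [0.42534272 0.21705142 0.12720162] axis [0.49521488 0.22298061] hinge [0.57991049 0.23016769 0.088     ]
```

>>> servo_tool(
  targets=[0, 0, -0.01, 0, 0, -7, 0.39, 0, 0, -0.01, 0, 0, -7, 0.39, 0, 0, -0.01, 0, 0, -7, 0.39, 0, 0, -0.01, 0, 0, -7, 0.39, 0, 0, 0, 0, 0, -7, 0.39, 0, 0, 0, 0, 0, -7, 0.39, 0, 0, 0, 0, 0, -7, 0.39, 0, 0, 0, 0, 0, -7, 0.39],
)

```text
time_s: 1.67
eef_pos: [0.1487, -0.5295, 0.2289]
tool_rot: [0.0, 0.809, 0.588, -0.0]
contact_force: [-0.4, -0.4, -0.9]
opening: 0.044
gripper_force: 0.0
```

>>> servo_tool(
  targets=[0, 0, 0, 0, 0, -7, 0.39, 0, 0, 0, 0, 0, -7, 0.39, 0, 0, 0, 0, 0, -7, 0.39, 0, 0, 0, 0, 0, -2.2, 0.39, 0, 0, 0, 0, 0, 0, 0.39],
)

```text
time_s: 2.08
eef_pos: [0.1487, -0.5295, 0.2288]
tool_rot: [0.0, 0.676, 0.737, 0.0]
contact_force: [-0.2, 0.3, 0.5]
opening: 0.0361
gripper_force: 0.0
```

```bash
cat >> h.py <<'E'
from scipy.spatial.transform import Rotation as R
def rot(): 
    q=observe()["tool_rot"];return R.from_quat([q[1],q[2],q[3],q[0]])
def totool(d): return rot().inv().apply(d)
def grasp(): o=observe();return o["eef_pos"]-rot().apply([0,0,grasp_offset])
E
python3 - <<'E'
from h import *
o=observe();print(o["time_s"],o["eef_pos"],o["opening"],rot().as_matrix().round(3).tolist())
print("to above bar",totool(np.array([.425,.217,.205])-o["eef_pos"]))
E
```

```text
2.0833 [ 0.14871182 -0.52948459  0.22883902] 0.03613764395996226 [[-0.087, 0.996, 0.0], [0.996, 0.087, -0.0], [-0.0, 0.0, -1.0]]
to above bar [0.71964003 0.34013623 0.02383849]
```

>>> servo_tool(
  targets=[0.03, 0.0142, 0, 0, 0, 0, 0.39, 0.03, 0.0142, 0, 0, 0, 0, 0.39, 0.03, 0.0142, 0, 0, 0, 0, 0.39, 0.03, 0.0142, 0, 0, 0, 0, 0.39, 0.03, 0.0142, 0, 0, 0, 0, 0.39, 0.03, 0.0142, 0, 0, 0, 0, 0.39, 0.03, 0.0142, 0, 0, 0, 0, 0.39, 0.03, 0.0142, 0, 0, 0, 0, 0.39],
)

```text
time_s: 2.75
eef_pos: [0.2416, -0.2792, 0.2289]
tool_rot: [0.0, 0.677, 0.736, -0.0]
contact_force: [0.6, 0.5, -0.4]
opening: 0.0364
gripper_force: 0.0
```

>>> servo_tool(
  targets=[0.03, 0.0142, 0, 0, 0, 0, 0.39, 0.03, 0.0142, 0, 0, 0, 0, 0.39, 0.03, 0.0142, 0, 0, 0, 0, 0.39, 0.03, 0.0142, 0, 0, 0, 0, 0.39, 0.03, 0.0142, 0, 0, 0, 0, 0.39, 0.03, 0.0142, 0, 0, 0, 0, 0.39, 0.03, 0.0142, 0, 0, 0, 0, 0.39, 0.03, 0.0142, 0, 0, 0, 0, 0.39],
)

```text
time_s: 3.42
eef_pos: [0.3345, -0.0302, 0.2292]
tool_rot: [0.0, 0.677, 0.736, 0.0]
contact_force: [0.3, -1.7, -0.1]
opening: 0.0365
gripper_force: 0.0
```

>>> servo_tool(
  targets=[0.03, 0.0142, 0, 0, 0, 0, 0.39, 0.03, 0.0142, 0, 0, 0, 0, 0.39, 0.03, 0.0142, 0, 0, 0, 0, 0.39, 0.03, 0.0142, 0, 0, 0, 0, 0.39, 0.03, 0.0142, 0, 0, 0, 0, 0.39, 0.03, 0.0142, 0, 0, 0, 0, 0.39, 0.03, 0.0142, 0, 0, 0, 0, 0.39, 0, 0, 0, 0, 0, 0, 0.39],
)

```text
time_s: 4.08
eef_pos: [0.4166, 0.1897, 0.2288]
tool_rot: [-0.0, 0.676, 0.737, 0.001]
contact_force: [-0.1, 0.3, 0.1]
opening: 0.036
gripper_force: 0.0
```

Run:
```python
from h import *
o=observe();print(o["time_s"],o["eef_pos"],o["q"],rot().as_matrix().round(3).tolist())
p=snap("wrist","pics/w1.png")
for t in["shield_bar","shield","collar"]:
    for r in cut_out(t,p)[:2]:print(t,round(r["confidence"],2),np.round(r["rect"],1))
for X in([.4253,.2171,.127],[.4952,.223,.074]):print(proj(p,np.array(X)))
print("to bar",totool(np.array([.4253,.2171,.127-.0188])-o["eef_pos"]))
```

```text
4.0833 [0.41662364 0.18970402 0.22875108] [3.24953925e-01 1.36427197e-01 1.82764332e+00 9.25218084e-04
 1.17645004e+00 2.38820798e-01] [[-0.086, 0.996, 0.001], [0.996, 0.086, 0.001], [0.001, 0.001, -1.0]]
shield_bar 0.79 [438.8 182.9 218.5 119. ]
shield 0.56 [439.  178.8 221.6 120.2]
shield 0.44 [444.8 175.8 222.9 138.3]
collar 0.63 [391.3 172.7  26.   61.4]
[[338.27404905 183.98771665]]
[[421.44338698 174.89327694]]
to bar [0.02660213 0.01099412 0.12053978]
```

View pics/w1.png

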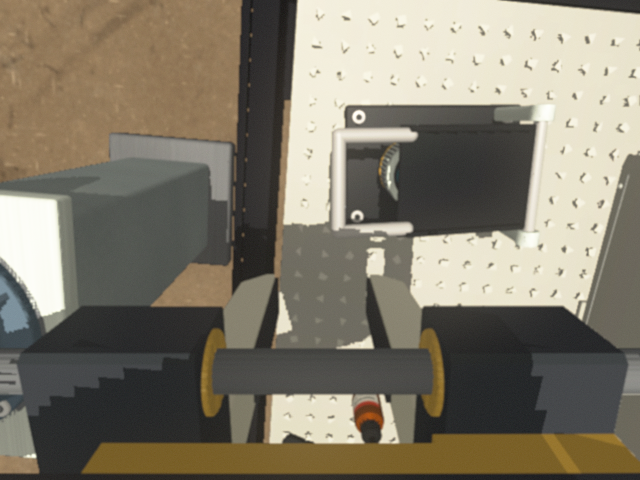

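Wrist view: bar runs from about (339,135) to (339,228), matching the projected (338,184); descend and pinch.

>>> servo_tool(
  targets=[0.0133, 0.0055, 0, 0, 0, 0, 0.39, 0.0133, 0.0055, 0, 0, 0, 0, 0.39, 0, 0, 0.03, 0, 0, 0, 0.39, 0, 0, 0.03, 0, 0, 0, 0.39, 0, 0, 0.03, 0, 0, 0, 0.39, 0, 0, 0.0155, 0, 0, 0, 0.39, 0, 0, 0.015, 0, 0, 0, 0.39, 0, 0, 0, 0, 0, 0, 0.39],
  grip_force=12,
)

```text
time_s: 4.95
eef_pos: [0.4228, 0.2124, 0.1061]
tool_rot: [-0.001, 0.677, 0.736, -0.002]
contact_force: [-0.4, -0.4, -0.4]
opening: 0.0364
gripper_force: 0.0
```

>>> servo_tool(
  targets=[0, 0, 0, 0, 0, 0, 0.2, 0, 0, 0, 0, 0, 0, 0, 0, 0, 0, 0, 0, 0, 0, 0, 0, 0, 0, 0, 0, 0, 0, 0, 0, 0, 0, 0, 0],
)

```text
time_s: 5.37
eef_pos: [0.4244, 0.2134, 0.109]
tool_rot: [0.0, 0.676, 0.737, 0.001]
contact_force: [-0.7, 0.7, 0.3]
opening: 0.0075
gripper_force: 0.0
```

Run:
```python
from h import *
o=observe();print(o["eef_pos"],grasp(),o["opening"],o["gripper_force"])
T=rot()
g=grasp();hx=np.array([.5799,.2302,.088])
u=np.array([np.cos(.0847),np.sin(.0847),0])
dx=(hx-g)@u;dz=g[2]-.088;r=np.hypot(dx,dz);a=np.arctan2(dz,dx);print("r",r,"ang",a)
A=np.linspace(a,1.571,33);P=np.c_[-r*np.cos(A),r*np.sin(A)]
d=np.diff(P,axis=0);print((d*1000).round(1).tolist())
```

```text
[0.42441033 0.21337266 0.10902387] [0.42438822 0.21336421 0.12782386] 0.00754648399293415 0.0
r 0.16136975177466262 ang 0.24936265729451873
[[1.8, 6.4], [2.0, 6.3], [2.3, 6.3], [2.6, 6.2], [2.8, 6.0], [3.1, 5.9], [3.3, 5.8], [3.5, 5.6], [3.8, 5.5], [4.0, 5.3], [4.2, 5.2], [4.4, 5.0], [4.6, 4.8], [4.8, 4.6], [5.0, 4.4], [5.2, 4.2], [5.3, 4.0], [5.5, 3.8], [5.7, 3.5], [5.8, 3.3], [5.9, 3.0], [6.0, 2.8], [6.2, 2.5], [6.3, 2.3], [6.3, 2.0], [6.4, 1.8], [6.5, 1.5], [6.5, 1.2], [6.6, 1.0], [6.6, 0.7], [6.7, 0.4], [6.7, 0.1]]
```

>>> servo_tool(
  targets=[0, 0, 0, 0, 0, 0, 0],
)

```text
time_s: 5.45
eef_pos: [0.4242, 0.2134, 0.1088]
tool_rot: [0.0, 0.676, 0.737, 0.0]
contact_force: [0.0, -0.3, -0.5]
opening: 0.0017
gripper_force: 0.0
```

Run:
```python
from h import *
a=snap("wrist");b=snap("scene")
B=b["image"][220:420,130:380]
o=cv2.resize(B,(500,400),interpolation=2)
o2=cv2.resize(a["image"][100:420,200:500],(300,320));o2=cv2.copyMakeBorder(o2,0,80,0,0,0)
cv2.imwrite("pics/c2.png",np.hstack([o2,o])[:,:,::-1])
```

```text
(no output)
```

View pics/c2.png

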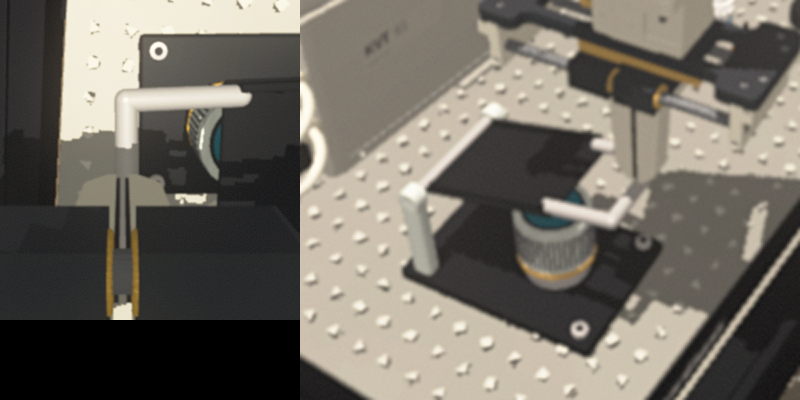

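The fingers closed to 1.7 mm above the bar: laterally centred, but the bar is lower than I fitted. I'll back up, reopen and re-measure the bar height.

>>> servo_tool(
  targets=[0, 0, -0.03, 0, 0, 0, 0.39, 0, 0, -0.03, 0, 0, 0, 0.39, -0.03, 0, -0.03, 0, 0, 0, 0.39, -0.03, 0, 0, 0, 0, 0, 0.39, -0.03, 0, 0, 0, 0, 0, 0.39, 0, 0, 0, 0, 0, 0, 0.39],
)

```text
time_s: 6.05
eef_pos: [0.432, 0.1209, 0.1984]
tool_rot: [0.001, 0.677, 0.736, 0.0]
contact_force: [0.2, 0.7, 0.5]
opening: 0.0342
gripper_force: 0.0
```

Run:
```python
from h import *
a=snap("wrist","pics/w3.png");b=snap("scene","pics/s3.png")
np.save("cal3.npy",np.array([{k:p[k] for k in("K","k1","cam_to_world")} for p in(a,b)],dtype=object))
B=cv2.resize(b["image"][260:420,170:330],(480,480),interpolation=2)
A=cv2.resize(a["image"][60:300,290:450],(320,480),interpolation=2)
cv2.imwrite("pics/c3.png",np.hstack([A,B])[:,:,::-1])
for t in["shield_bar","shield"]:
  for p in(a,b):
    for r in cut_out(t,p)[:1]:print(t,round(r["confidence"],2),np.round(r["rect"],1))
```

```text
shield_bar 0.79 [444.2  73.9 256.7 145.2]
shield_bar 0.78 [249.6 306.4 127.4  54.5]
shield 0.59 [443.   73.  256.  145.9]
shield 0.84 [249.5 306.4 127.6  53.1]
```

View pics/c3.png

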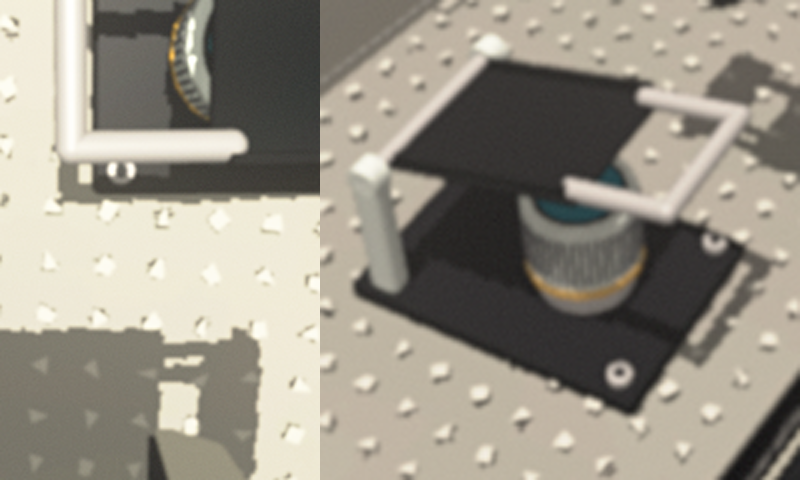

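Run:
```python
from h import *
w,s=np.load("cal3.npy",allow_pickle=True)
def tri(p,u,q,v):
    o,a=ray(p,u);c,b=ray(q,v);a/=np.linalg.norm(a);b/=np.linalg.norm(b)
    t=np.linalg.lstsq(np.c_[a,-b],c-o,rcond=None)[0];return (o+a*t[0]+c+b*t[1])/2,np.linalg.norm(o+a*t[0]-c-b*t[1])
print("corner w/s",tri(w,(327,133.5),s,(309.5,298)))
t=camera("top")
for u,v in(((221,276),(309.5,298)),((177.3,277.7),(285.5,329.5)),((221,276),(311.5,297.5))):print("t/s",tri(t,u,s,v))
for u,v in(((172.3,194.3),(186.7,315)),((227.7,189.3),(226.7,275.7))):print("posts t/s",tri(t,u,s,v))
```

```text
corner w/s (array([0.43020868, 0.18304189, 0.12559424]), np.float64(0.0015942418157657379))
t/s (array([0.43132265, 0.18006381, 0.12214732]), np.float64(0.003122950105274608))
t/s (array([0.4241998 , 0.25172899, 0.12729312]), np.float64(0.0012380503550229623))
t/s (array([0.4299827 , 0.179265  , 0.12355308]), np.float64(0.0005468086206569178))
posts t/s (array([0.57654607, 0.27859243, 0.09389194]), np.float64(0.0008147560163547522))
posts t/s (array([0.58737634, 0.18033056, 0.0907064 ]), np.float64(0.0006404077618463027))
```

Run:
```python
from h import *
w,s=np.load("cal3.npy",allow_pickle=True)
for z in(.109,.127):
    u=proj(s,np.array([.4242,.2134,z]))[0];print(z,u,"c2",(u-[130,220])*2+[300,0])
```

```text
0.109 [301.6597252  321.30565816] c2 [643.3194504  202.61131632]
0.127 [301.46958723 311.94663311] c2 [642.93917446 183.89326622]
```

Run:
```python
import cv2,numpy as np
a=cv2.imread('pics/c2.png')[100:260,520:740]
cv2.imwrite('pics/c2z.png',cv2.resize(a,(770,560),interpolation=2))
```

```text
(no output)
```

View pics/c2z.png

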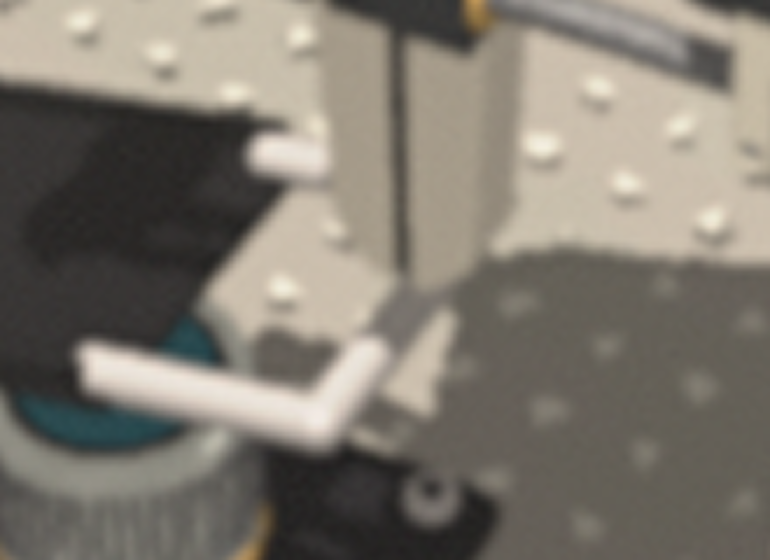

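Run:
```python
from h import *
w,s=np.load("cal3.npy",allow_pickle=True)
o=observe();e=o["eef_pos"];r=rot()
for dz in(-.04,-.02,0,.02):
  for dy in(-.018,.018):
    X=e+r.apply([0,dy,dz]);print(dz,dy,"wrist",proj(w,X)[0].round(0),"scene",proj(s,X)[0].round(0))
im=cv2.imread("pics/s3.png");jm=cv2.imread("pics/w3.png")
c=proj(s,e)[0].astype(int);print(c)
A=cv2.resize(im[c[1]-80:c[1]+60,c[0]-70:c[0]+70],(420,420),interpolation=2)
B=cv2.resize(jm[170:450,180:460],(380,380));B=cv2.copyMakeBorder(B,0,40,0,0,0)
cv2.drawMarker(A,(210,240),(0,0,255),0,12)
cv2.imwrite("pics/c4.png",np.hstack([A,B]))
```

```text
-0.04 -0.018 wrist [277. 293.] scene [345. 215.]
-0.04 0.018 wrist [368. 292.] scene [321. 208.]
-0.02 -0.018 wrist [282. 275.] scene [344. 227.]
-0.02 0.018 wrist [363. 275.] scene [321. 220.]
0 -0.018 wrist [285. 260.] scene [344. 239.]
0 0.018 wrist [360. 260.] scene [320. 232.]
0.02 -0.018 wrist [288. 248.] scene [343. 251.]
0.02 0.018 wrist [356. 248.] scene [320. 243.]
[331 235]
```

View pics/c4.png

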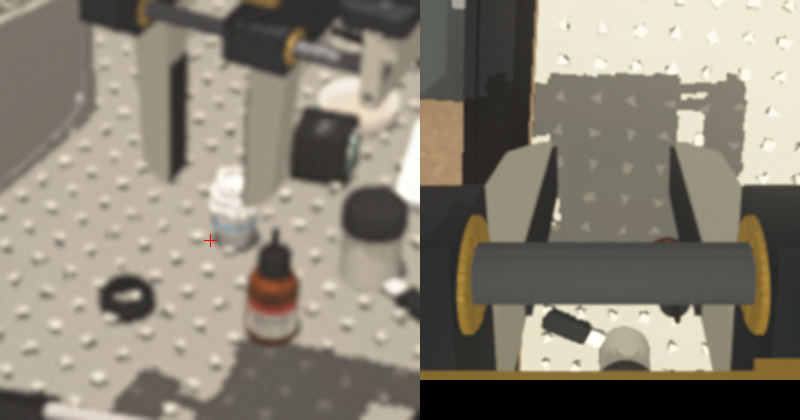

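Both cameras agree that the visible fingertips end about 25 mm short of the reported TCP (scene tips at crop y≈190 against the marker at 240; wrist tips at row 277 against the predicted 260). That explains the missed pinch, so I'll go about 25 mm deeper and check the grip.

Run:
```python
from h import *
print(totool(np.array([.427,.217,.081])-observe()["eef_pos"]))
```

```text
[0.09212014 0.00349579 0.11662107]
```

>>> servo_tool(
  targets=[0.023, 0.001, 0, 0, 0, 0, 0.39, 0.023, 0.001, 0, 0, 0, 0, 0.39, 0.023, 0.001, 0, 0, 0, 0, 0.39, 0.023, 0, 0, 0, 0, 0, 0.39, 0, 0, 0.03, 0, 0, 0, 0.39, 0, 0, 0.03, 0, 0, 0, 0.39, 0, 0, 0.03, 0, 0, 0, 0.39, 0, 0, 0.014, 0, 0, 0, 0.39],
)

```text
time_s: 7.07
eef_pos: [0.425, 0.2162, 0.0906]
tool_rot: [-0.001, 0.676, 0.737, -0.002]
contact_force: [-0.7, 0.6, -0.2]
opening: 0.0366
gripper_force: 0.0
```

>>> servo_tool(
  targets=[0, 0, 0.012, 0, 0, 0, 0.39, 0, 0, 0, 0, 0, 0, 0.2, 0, 0, 0, 0, 0, 0, 0, 0, 0, 0, 0, 0, 0, 0, 0, 0, 0, 0, 0, 0, 0, 0, 0, 0, 0, 0, 0, 0, 0, 0, 0, 0, 0, 0, 0],
)

```text
time_s: 7.65
eef_pos: [0.4256, 0.2161, 0.0821]
tool_rot: [-0.001, 0.676, 0.737, -0.001]
contact_force: [-7.2, 1.2, 2.3]
opening: 0.0095
gripper_force: 12.0
```

Run:
```python
import numpy as np
A=np.linspace(.233,1.571,19);P=np.c_[-np.cos(A),-np.sin(A)]*.16
print(np.diff(P.round(4),axis=0).round(4).tolist())
```

```text
[[0.0032, -0.0115], [0.004, -0.0112], [0.0048, -0.0109], [0.0057, -0.0104], [0.0064, -0.0101], [0.0071, -0.0095], [0.0078, -0.009], [0.0084, -0.0083], [0.0091, -0.0077], [0.0096, -0.0071], [0.0101, -0.0062], [0.0105, -0.0056], [0.0109, -0.0047], [0.0113, -0.0039], [0.0114, -0.003], [0.0117, -0.0022], [0.0119, -0.0014], [0.0118, -0.0004]]
```

>>> servo_tool(
  targets=[0, 0.0032, -0.0115, 0, 0, 0, 0, 0, 0.004, -0.0112, 0, 0, 0, 0, 0, 0.0048, -0.0109, 0, 0, 0, 0, 0, 0.0057, -0.0104, 0, 0, 0, 0, 0, 0.0064, -0.0101, 0, 0, 0, 0, 0, 0.0071, -0.0095, 0, 0, 0, 0],
)

```text
time_s: 8.15
eef_pos: [0.4555, 0.2188, 0.1463]
tool_rot: [-0.002, 0.676, 0.737, -0.002]
contact_force: [-14.1, 1.7, 7.3]
opening: 0.0095
gripper_force: 12.0
```

>>> servo_tool(
  targets=[0, 0.0078, -0.009, 0, 0, 0, 0, 0, 0.0084, -0.0083, 0, 0, 0, 0, 0, 0.0091, -0.0077, 0, 0, 0, 0, 0, 0.0096, -0.0071, 0, 0, 0, 0, 0, 0.0101, -0.0062, 0, 0, 0, 0, 0, 0.0105, -0.0056, 0, 0, 0, 0],
)

```text
time_s: 8.65
eef_pos: [0.5131, 0.2239, 0.191]
tool_rot: [-0.0, 0.676, 0.737, 0.0]
contact_force: [-3.2, 1.1, 3.6]
opening: 0.0091
gripper_force: 12.0
```

>>> servo_tool(
  targets=[0, 0.0109, -0.0047, 0, 0, 0, 0, 0, 0.0113, -0.0039, 0, 0, 0, 0, 0, 0.0114, -0.003, 0, 0, 0, 0, 0, 0.0117, -0.0022, 0, 0, 0, 0, 0, 0.0119, -0.0014, 0, 0, 0, 0, 0, 0.0118, -0.0004, 0, 0, 0, 0, 0, 0, 0, 0, 0, 0, 0, 0, 0, 0, 0, 0, 0, 0],
)

```text
time_s: 9.32
eef_pos: [0.5827, 0.2295, 0.2061]
tool_rot: [0.001, 0.676, 0.737, 0.001]
contact_force: [0.8, 0.3, 5.1]
opening: 0.0096
gripper_force: 12.0
```

Run:
```python
from h import *
o=observe();print(o["time_s"],o["eef_pos"],o["opening"],o["contact_force"])
u=np.array([np.cos(.0847),np.sin(.0847),0]);print("hinge minus tool along port x",(np.array([.5799,.2302,0])-o["eef_pos"])@u)
p=snap("scene");t=snap("top");P=cv2.resize(p["image"][180:420,110:390],(466,400));T=cv2.resize(t["image"][150:310,140:270],(325,400))
cv2.imwrite("pics/c5.png",np.hstack([P,T])[:,:,::-1])
```

```text
9.3167 [0.58265709 0.22952753 0.2060555 ] 0.009610363955900817 [0.7711024  0.25140441 5.14309571]
hinge minus tool along port x -0.0026903203375323375
```

View pics/c5.png

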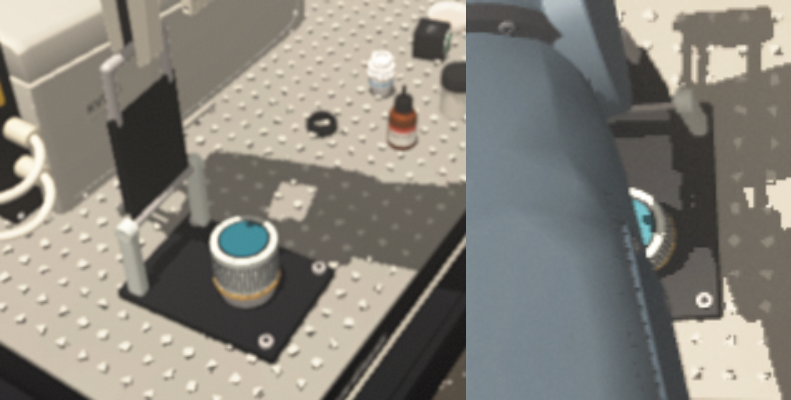

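The shield stands upright (bar at about (125,70) in the left crop), collar exposed. Release, rise, move back over the collar and turn.

>>> servo_tool(
  targets=[0, 0, 0, 0, 0, 0, 0.2, 0, 0, 0, 0, 0, 0, 0.3, 0, 0, 0, 0, 0, 0, 0.3, 0, 0, -0.015, 0, 0, 0, 0.3, 0, 0, -0.025, 0, 0, 0, 0.3, 0, 0, -0.025, 0, 0, 0, 0.3, 0, 0, -0.025, 0, 0, 0, 0.3, 0, -0.02, -0.01, 0, 0, 0, 1],
)

```text
time_s: 10.08
eef_pos: [0.5639, 0.2276, 0.3075]
tool_rot: [0.001, 0.677, 0.736, 0.002]
contact_force: [-0.6, -0.0, 0.3]
opening: 0.0311
gripper_force: 0.0
```

>>> servo_tool(
  targets=[0, -0.025, 0, 0, 0, 0, 1, 0, -0.025, 0, 0, 0, 0, 1, 0, -0.018, 0, 0, 0, 0, 1, 0, 0, 0, 0, 0, -7, 1, 0, 0, 0, 0, 0, -7, 1, 0, 0, 0, 0, 0, -7, 1, 0, 0, 0, 0, 0, -7, 1, 0, 0, 0, 0, 0, -7, 1],
)

```text
time_s: 10.75
eef_pos: [0.4939, 0.2217, 0.3047]
tool_rot: [-0.0, 0.421, 0.907, -0.0]
contact_force: [0.5, -0.1, -0.2]
opening: 0.0836
gripper_force: 0.0
```

>>> servo_tool(
  targets=[0, 0, 0, 0, 0, -7, 1, 0, 0, 0, 0, 0, -7, 1, 0, 0, 0, 0, 0, -7, 1, 0, 0, 0, 0, 0, -7, 1, 0, 0, 0, 0, 0, -7, 1, 0, 0, 0, 0, 0, -7, 1, 0, 0, 0, 0, 0, -7, 1, 0, 0, 0, 0, 0, -7, 1],
)

```text
time_s: 11.42
eef_pos: [0.4939, 0.2217, 0.3046]
tool_rot: [-0.0, -0.054, 0.999, -0.0]
contact_force: [-0.3, 0.2, -0.6]
opening: 0.0928
gripper_force: 0.0
```

>>> servo_tool(
  targets=[0, 0, 0, 0, 0, -7, 1, 0, 0, 0, 0, 0, -7, 1, 0, 0, 0, 0, 0, -7, 1, 0, 0, 0, 0, 0, -7, 1, 0, 0, 0, 0, 0, 0, 1],
)

```text
time_s: 11.83
eef_pos: [0.494, 0.2217, 0.3047]
tool_rot: [-0.0, -0.294, 0.956, -0.0]
contact_force: [-0.2, -0.4, 0.7]
opening: 0.0929
gripper_force: 0.0
```

Run:
```python
from h import *
o=observe();print(o["time_s"],o["eef_pos"],o["q"].round(3),rot().as_matrix().round(3).tolist(),o["opening"])
ps={n:snap(n,f"pics/{n}6.png") for n in("scene","wrist","top")}
print("wristcam in tool",rot().inv().apply(ps["wrist"]["cam_to_world"][:3,3]-o["eef_pos"]))
for n,p in ps.items():
    print(n,"pred collar top",proj(p,np.array([.4952,.223,.074]))[0],"base",proj(p,np.array([.4952,.223,.034]))[0])
    for r in cut_out("collar",p)[:1]:print(r["confidence"],np.round(r["rect"],1))
s=ps["scene"]["image"][230:420,150:350];w=ps["wrist"]["image"]
cv2.imwrite("pics/c6.png",np.hstack([cv2.resize(s,(400,380),interpolation=2),cv2.resize(w,(400,300))[:, :] if 0 else cv2.copyMakeBorder(cv2.resize(w,(400,300)),0,80,0,0,0)])[:,:,::-1])
```

```text
11.8333 [0.49395379 0.22172074 0.30466871] [ 0.336  0.242  1.513 -0.     1.388 -1.832] [[-0.827, -0.562, -0.001], [-0.562, 0.827, -0.0], [0.001, 0.0, -1.0]] 0.09290288917451707
wristcam in tool [ 0.07109936 -0.00078657 -0.19656208]
scene pred collar top [257.70612009 323.22968896] base [259.3884378  341.98073888]
0.58 [257.5 336.6  40.2  49.4]
wrist pred collar top [322.81997965 194.92693113] base [322.73929643 188.79253068]
0.72 [325.4 192.3  65.3  62.3]
top pred collar top [202.80013262 241.92507982] base [206.99672283 245.62705711]
0.74 [206.5 241.9  30.4  32.7]
```

View pics/c6.png

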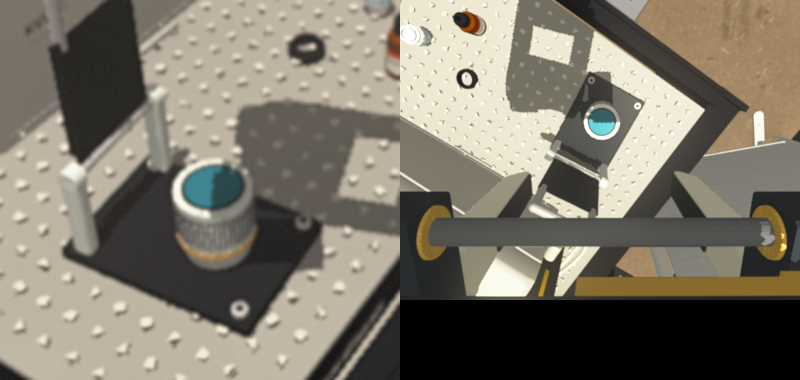

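Collar top sits at wrist (322,194) and scene (256,323), matching the fit within about 1 mm. Descend.

>>> servo_tool(
  targets=[-0.0017, 0, 0.03, 0, 0, 0, 1, 0, 0, 0.03, 0, 0, 0, 1, 0, 0, 0.03, 0, 0, 0, 1, 0, 0, 0.03, 0, 0, 0, 1, 0, 0, 0.03, 0, 0, 0, 1, 0, 0, 0.03, 0, 0, 0, 1, 0, 0, 0.03, 0, 0, 0, 1, 0, 0, 0.02, 0, 0, 0, 1],
)

```text
time_s: 12.8
eef_pos: [0.4946, 0.2224, 0.0723]
tool_rot: [-0.001, -0.291, 0.957, -0.0]
contact_force: [-0.9, -1.1, 0.5]
opening: 0.0928
gripper_force: 0.0
```

>>> servo_tool(
  targets=[0, 0, 0.01, 0, 0, 0, 1, 0, 0, 0.01, 0, 0, 0, 1, 0, 0, 0.01, 0, 0, 0, 1, 0, 0, 0.01, 0, 0, 0, 1, 0, 0, 0, 0, 0, 0, 1],
  grip_force=20,
)

```text
time_s: 13.22
eef_pos: [0.4952, 0.2226, 0.0337]
tool_rot: [-0.001, -0.291, 0.957, -0.0]
contact_force: [-1.1, -0.6, -0.1]
opening: 0.093
gripper_force: 0.0
```

Run:
```python
from h import *
o=observe();print(o["time_s"],o["eef_pos"],o["contact_force"])
p=snap("scene");P=cv2.resize(p["image"][190:400,130:380],(750,630)[:2] and (714,600))
cv2.imwrite("pics/c7.png",P[:,:,::-1])
```

```text
13.2167 [0.49519974 0.22260589 0.03370907] [-1.07419004 -0.63581373 -0.12333243]
```

View pics/c7.png

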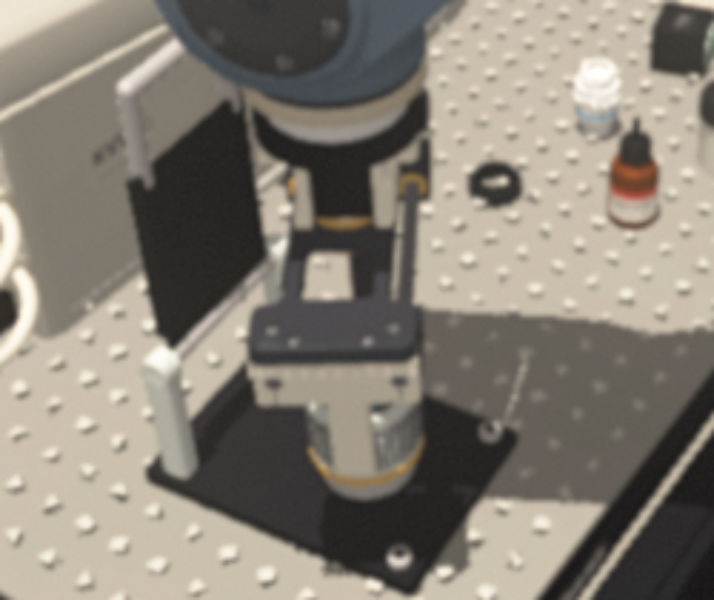

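Run:
```python
from h import *
p=camera("scene");e=observe()["eef_pos"];r=rot()
for dz in(-.03,-.02,-.01,0):
  print(dz,[((proj(p,e+r.apply([dx,dy,dz]))[0]-[130,190])*2.857).round(0).tolist() for dx,dy in((.0075,.0465),(-.0075,.0465),(.0075,.064),(-.0075,.064))])
```

```text
-0.03 [[374.0, 462.0], [343.0, 462.0], [372.0, 490.0], [341.0, 490.0]]
-0.02 [[376.0, 475.0], [345.0, 476.0], [373.0, 503.0], [342.0, 504.0]]
-0.01 [[377.0, 489.0], [346.0, 489.0], [375.0, 517.0], [344.0, 517.0]]
0 [[378.0, 502.0], [348.0, 502.0], [376.0, 530.0], [345.0, 531.0]]
```

The near fingertip shows at about (355,475), i.e. z ≈ 0.057, on the collar's upper 20 mm. Close on it.

>>> servo_tool(
  targets=[0, 0, 0, 0, 0, 0, 0.5, 0, 0, 0, 0, 0, 0, 0.4, 0, 0, 0, 0, 0, 0, 0.3, 0, 0, 0, 0, 0, 0, 0.3, 0, 0, 0, 0, 0, 0, 0.3, 0, 0, 0, 0, 0, 0, 0.3, 0, 0, 0, 0, 0, 0, 0.3],
  grip_force=20,
)

```text
time_s: 13.9
eef_pos: [0.4958, 0.2227, 0.035]
tool_rot: [0.0, -0.291, 0.957, -0.0]
contact_force: [-0.2, -0.6, 1.6]
opening: 0.0576
gripper_force: 20.0
```

>>> servo_tool(
  targets=[0, 0, 0.001, 0, 0, 0, 0.3, 0, 0, 0.001, 0, 0, 0, 0.3, 0, 0, 0, 0, 0, 0, 0.3],
  grip_force=25,
)

```text
time_s: 14.15
eef_pos: [0.4964, 0.223, 0.0343]
tool_rot: [0.001, -0.291, 0.957, 0.0]
contact_force: [-3.5, -1.5, 17.7]
opening: 0.0572
gripper_force: 25.0
```

>>> servo_tool(
  targets=[0, 0, -0.001, 0, 0, 2, 0.3, 0, 0, 0, 0, 0, 3, 0.3, 0, 0, 0, 0, 0, 3, 0.3, 0, 0, 0, 0, 0, 3, 0.3],
)

```text
time_s: 14.48
eef_pos: [0.4961, 0.223, 0.0346]
tool_rot: [0.001, -0.197, 0.98, 0.0]
contact_force: [-1.0, 1.0, 7.7]
opening: 0.0574
gripper_force: 25.0
```

>>> servo_tool(
  targets=[0, 0, 0, 0, 0, 2, 0.3, 0, 0, 0, 0, 0, 2, 0.3, 0, 0, 0, 0, 0, 2, 0.3, 0, 0, 0, 0, 0, 2, 0.3],
)

```text
time_s: 14.82
eef_pos: [0.4962, 0.223, 0.0346]
tool_rot: [0.001, -0.129, 0.992, 0.0]
contact_force: [-0.6, -0.2, 7.8]
opening: 0.057
gripper_force: 25.0
```

>>> servo_tool(
  targets=[0, 0, 0, 0, 0, 2, 0.3, 0, 0, 0, 0, 0, 2, 0.3, 0, 0, 0, 0, 0, 2, 0.3],
)

```text
time_s: 15.07
eef_pos: [0.4962, 0.2229, 0.0345]
tool_rot: [0.001, -0.077, 0.997, 0.0]
contact_force: [-1.5, -0.9, 7.3]
opening: 0.0571
gripper_force: 25.0
```

>>> servo_tool(
  targets=[0, 0, 0, 0, 0, 2, 0.3, 0, 0, 0, 0, 0, 2, 0.3, 0, 0, 0, 0, 0, 2, 0.3],
)

```text
time_s: 15.32
eef_pos: [0.4962, 0.223, 0.0346]
tool_rot: [0.001, -0.024, 1.0, 0.0]
contact_force: [-1.3, -0.1, 7.7]
opening: 0.0573
gripper_force: 25.0
```

>>> servo_tool(
  targets=[0, 0, 0, 0, 0, 2, 0.3, 0, 0, 0, 0, 0, 2, 0.3, 0, 0, 0, 0, 0, 2, 0.3],
)

```text
time_s: 15.57
eef_pos: [0.4963, 0.223, 0.0346]
tool_rot: [0.001, 0.028, 1.0, 0.0]
contact_force: [-0.3, -0.2, 7.5]
opening: 0.057
gripper_force: 25.0
```

>>> servo_tool(
  targets=[0, 0, 0, 0, 0, 2, 0.3, 0, 0, 0, 0, 0, 2, 0.3, 0, 0, 0, 0, 0, 2, 0.3],
)

```text
time_s: 15.82
eef_pos: [0.4963, 0.2228, 0.0345]
tool_rot: [0.001, 0.08, 0.997, 0.0]
contact_force: [0.8, -2.0, 4.5]
opening: 0.0571
gripper_force: 25.0
```

Force dropped; test by pressing 2 mm.

>>> servo_tool(
  targets=[0, 0, 0.001, 0, 0, 0, 0.3, 0, 0, 0.001, 0, 0, 0, 0.3],
)

```text
time_s: 15.98
eef_pos: [0.4973, 0.2227, 0.0336]
tool_rot: [0.002, 0.08, 0.997, 0.0]
contact_force: [-1.5, -6.5, 25.5]
opening: 0.0573
gripper_force: 25.0
```

>>> servo_tool(
  targets=[0, 0, -0.002, 0, 0, 0, 0.3, 0, 0, 0, 0, 0, 1.5, 0.3, 0, 0, 0, 0, 0, 1.5, 0.3],
)

```text
time_s: 16.23
eef_pos: [0.4962, 0.2227, 0.0344]
tool_rot: [0.001, 0.106, 0.994, 0.0]
contact_force: [-0.1, -2.2, 3.6]
opening: 0.0573
gripper_force: 25.0
```

>>> servo_tool(
  targets=[0, 0, 0.0005, 0, 0, 1, 0.3, 0, 0, 0, 0, 0, 1, 0.3],
)

```text
time_s: 16.4
eef_pos: [0.4963, 0.2227, 0.0338]
tool_rot: [0.001, 0.123, 0.992, 0.0]
contact_force: [1.0, -1.1, 4.5]
opening: 0.0571
gripper_force: 25.0
```

>>> servo_tool(
  targets=[0, 0, 0, 0, 0, 1.5, 0.3, 0, 0, 0, 0, 0, 1.5, 0.3],
)

```text
time_s: 16.57
eef_pos: [0.4959, 0.223, 0.0335]
tool_rot: [0.0, 0.149, 0.989, 0.0]
contact_force: [0.5, 1.7, 0.2]
opening: 0.0572
gripper_force: 25.0
```

Force fell to about 0 at roughly 51°, so the keyways look aligned. Press down.

>>> servo_tool(
  targets=[0, 0, 0.001, 0, 0, 0, 0.3, 0, 0, 0.001, 0, 0, 0, 0.3, 0, 0, 0, 0, 0, 0, 0.3],
)

```text
time_s: 16.82
eef_pos: [0.4957, 0.2231, 0.0312]
tool_rot: [-0.0, 0.148, 0.989, 0.0]
contact_force: [0.9, 3.4, -0.7]
opening: 0.0574
gripper_force: 25.0
```

>>> servo_tool(
  targets=[0, 0, 0.002, 0, 0, 0, 0.3, 0, 0, 0.002, 0, 0, 0, 0.3, 0, 0, 0.002, 0, 0, 0, 0.3, 0, 0, 0, 0, 0, 0, 0.3],
  grip_force=35,
)

```text
time_s: 17.15
eef_pos: [0.4957, 0.223, 0.0251]
tool_rot: [0.0, 0.149, 0.989, 0.0]
contact_force: [-0.1, 5.6, 1.3]
opening: 0.0569
gripper_force: 35.0
```

>>> servo_tool(
  targets=[0, 0, 0.001, 0, 0, 0, 0.3, 0, 0, 0.001, 0, 0, 0, 0.3, 0, 0, 0, 0, 0, 0, 0.3],
)

```text
time_s: 17.4
eef_pos: [0.4957, 0.223, 0.0234]
tool_rot: [0.0, 0.149, 0.989, 0.0]
contact_force: [-0.2, 4.4, 4.0]
opening: 0.0572
gripper_force: 35.0
```

>>> servo_tool(
  targets=[0, 0, 0.001, 0, 0, 0, 0.3, 0, 0, 0.0005, 0, 0, 0, 0.3, 0, 0, 0, 0, 0, 0, 0.3],
)

```text
time_s: 17.65
eef_pos: [0.4959, 0.223, 0.0232]
tool_rot: [0.0, 0.149, 0.989, 0.0]
contact_force: [-6.2, 4.0, 20.3]
opening: 0.0573
gripper_force: 35.0
```

>>> servo_tool(
  targets=[0, 0, 0.001, 0, 0, 0, 0.3, 0, 0, 0, 0, 0, 0, 0.3, 0, 0, 0, 0, 0, 0, 0.3],
)

```text
time_s: 17.9
eef_pos: [0.4961, 0.2231, 0.0231]
tool_rot: [0.001, 0.148, 0.989, 0.0]
contact_force: [-9.4, 2.3, 30.5]
opening: 0.0568
gripper_force: 35.0
```

>>> servo_tool(
  targets=[0, 0, -0.001, 0, 0, 0, 0.3, 0, 0, 0, 0, 0, 0, 0.3, 0, 0, 0, 0, 0, 0, 0.3, 0, 0, 0, 0, 0, 0, 0.3],
)

```text
time_s: 18.23
eef_pos: [0.496, 0.2231, 0.0231]
tool_rot: [0.0, 0.149, 0.989, 0.0]
contact_force: [-4.9, 3.5, 18.9]
opening: 0.0567
gripper_force: 35.0
```

Run:
```python
from h import *
p=snap("scene")
for t in["collar","shield","objective","canister","oil","cube"]:
    for r in cut_out(t,p)[:1]:print(t,round(r["confidence"],2),np.round(r["rect"],1))
cv2.imwrite("pics/c8.png",cv2.resize(p["image"][150:400,110:400],(696,600))[:,:,::-1])
q=np.array([.4952,.223]);
for z in(.022,.034):print(z,((proj(p,np.array([.4952+.02*-.5,.223+.029,z]))[0]-[110,150])*2.4).round(0))
```

```text
collar 0.66 [257.8 340.1  37.9  51.1]
shield 0.87 [197.5 259.9  55.  107.5]
objective 0.77 [338.4 221.1  21.9  25.9]
canister 0.64 [387.1 233.6  23.8  35.8]
oil 0.95 [350.1 250.8  21.9  37.8]
cube 0.86 [368.4 201.9  17.9  25.9]
0.022 [344. 511.]
0.034 [342. 498.]
```

View pics/c8.png

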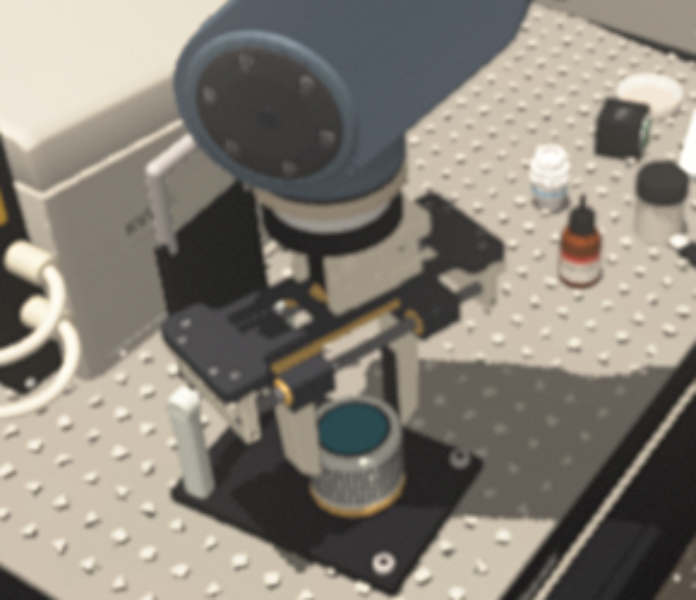

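The final view shows the collar seated, with its orange ring down at the shoulder near (355,505). The shield is still upright at the left (bar at about (155,170)), and the bystanders are where they were.

```bash
python3 -c "
from workcell import job_done;print(job_done())"
```

```text
the job is handed in; nothing more can be done
None
```

I handed the job in with the shield standing upright and the collar turned clockwise about 0.9 rad and held pushed home at about 19 N. The bottles and optics were not disturbed, and it took 18.3 s on the robot's clock.

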